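# Set the gas slide and bring the stove lighter to the burner

### The arm

A 6-joint arm with a two-finger parallel gripper is mounted at the origin on a cart in front of the work surface, level with it; the furniture and walls round the work are solid. World frame = base frame: x ahead of the robot, y to its left, z up, the work surface at z = 0. Lengths are in m, angles in degrees, forces in N, time in s.
With the tool pointing down it reaches from about 0.3 to 0.775 m from the base axis. Payload 14.6 kg.
Tool frame: the origin (TCP) lies midway between the tips of the shut fingers; the grasp point (between the pads) lies 19 mm behind it; z points along the fingers, y is the line along which they close (so a half turn about z gives the same grasp; the last joint's range is limited). The gripper opens to 85 mm and grips with 20 to 120 N. Pads are 22 mm wide; open, the fingers measure 114 mm over their backs; the gripper's body (76 mm by 85 mm) begins 54 mm behind the grasp point. The pads swing forward as they close: fully open they stand 13 mm farther back than shut.
Start: joints at [61.387, 17.183, 87.147, -0, 75.671, -3.816], TCP at [0.231, 0.499, 0.231] pointing down, gripper open.
Joint ranges: [-173.82, 173.82], [-45.26, 126.66], [13.44, 144.39], [-59.66, 239.66], [0, 175.72], [-146.38, 146.38]. Speed limits (degrees/s): [127.2, 127.2, 147.25, 180, 180, 180].

### API

Orientations are given as a 3x3 rotation matrix whose columns are the frame's x, y, z axes.
In Python, from cell import state, snapshot, camera_params, job gives the robot as it stands. The module is installed in compiled form; this text tells all that it offers.
- The arm moves only by the tool carry_out, never from a script. Its argument "targets" is a list of rows, each a list of 7 numbers: the closure, from -1 (fully open) to 1 (shut), so that 0 is half open, then the shift along the tool's x, y, z in mm, then the turn, a rotation vector about the tool's x, y, z in rad. A call has 1 to 20 rows; each row shifts and turns the commanded pose from where the row before left it, along the tool's axes as they then stand; what a row does not reach is not made up. A row lasts 1/12 s, in which the tool goes at most 41.7 mm and 7.16 degrees, less where a joint would pass 70% of its speed; a pose out of reach is approached as far as the arm can. A call is refused whole if a number of a shift passes 41.7 or a number of a turn 0.125, either way. A call with a gripper value outside its range is refused whole. The fingers move at their own pace and stop on an object; "force" is the grip in N (left out, the last holds). Time passes only in rows, so rows that do not move let the fingers close. It gives the time, the measured TCP pose, the force, the opening and the grip force at its end, in the units of the state.
- state(): the state, without advancing time (a new reading comes with each control period).
- snapshot(name): name is "side" or "top"; returns the picture (384x512x3 uint8, red, green, blue); there is no depth.
- camera_params(name): a dict with "K" (3x3 intrinsics, pixels), "distortion" ([k1, k2, p1, p2, k3] as OpenCV has them; the pictures are not rectified), "position" and "rotation" of the camera in the world. Camera axes: x right, y down, z forward; pixel columns grow to the right and rows downward; lengths in m; the calibration is good to about 2 mm. A picture is of the moment at which its call begins. camera_params takes no time and is no camera call.
- job.finish_job(): hands the job in; it is judged then, once.
The state is a dict: "time": time; "q": joint angles; "qd": joint speeds; "effort": joint torques, N m; "tool_pos": TCP position; "tool_rot": TCP orientation; "ft_force": force on the tool from outside, world axes, zero at the start; "wrist_torque": the same for the moment, N m; "opening": opening from 0.0 (shut) to 1.0 (fully open); "finger_force": force on a finger pad.
Only numpy, scipy, OpenCV 4.12 (cv2) and the standard library are available. Lean on these libraries where they do the work, as an engineer would, in place of code of your own. Each camera call takes 0.05 s, during which the arm holds its last target. There are 200 camera calls.

### The job

Open the gas for lighting: move the grip of the slide control along its track until its middle is level with the white pointer. Then draw the stove lighter out of its wooden block, turn it so that it slants about halfway between upright and level with the nozzle downward, and hold the nozzle's tip a few centimetres above the middle of the flat steel ring lying on the hob, touching neither the ring nor the saucepan. Finish while still holding the lighter raised there, and leave the jar, mill, lime and garlic where they stand.

Things in the scene. Friction and masses are not known exactly. Their poses are not given: they have to be found in the camera images.
- gas_base: the fixed slide control on the front of the worktop, left of the hob: aluminium housing 40 x 170 x 14 mm with a dark slot along its top. Origin at the centre of its underside; its y axis runs along the track, z up.
- gas (a joint): position of the slide control's grip along the track, 0 to 0.12 m, growing toward +y of the housing; at 0.06 the grip is over the middle of the housing. It needs about 2 N to move and stays where it is left.
- gas_top (a point): centre of the top face of the slide control's black upright grip: a block 28 mm across the track, 20 mm along it, 40 mm tall, whose top is 54.5 mm above the worktop.
- pointer: small white clip fixed on the robot's side of the housing, 10 mm wide along the track, 18 mm tall, with a short tongue toward the track. Origin on the track's centre line at worktop height, level with the tongue; axes parallel to the housing's. The grip belongs with its middle level with it (y of the grip in this frame 0, within 6 mm).
- holder: fixed block of brown wood with a dark rubber foot, 78 x 62 mm at the foot, 66 x 50 mm above, 70 mm tall, between the oven (0.22 m tall, its side at y = 0.20 m, its door handle at x = 0.46 m) and the hob. Origin at the centre of the underside, z up. A 10 mm wide, 62 mm deep hole in the middle of its top takes the lighter's nozzle.
- lighter: loose stove lighter, 217 mm long, 20 mm thick, 60 g: red handle 134 mm long, straight metal nozzle 7 mm thick and 82 mm long. It stands nozzle down in the block with some play, the handle's end 226 mm above the worktop. Origin on the handle's broad side, 110 mm from the tip along the length and 10 mm off the long axis (use tip for geometry).
- tip (a point): free end of the nozzle, on the lighter's long axis. z axis: along the lighter, tip to handle (up while it stands in the block); y axis: across the 20 mm thickness, the way to pinch; x axis: toward the trigger side. The handle runs from 82 to 217 mm along z; its last 60 mm is a bar about 18 mm deep, centred on the axis: pinch 175 mm from the tip, 30 N. The trigger is fixed.
- trivet: fixed trivet, a flat round ring of grey steel plate lying on the pan support over one of the two front burners (which one varies): outer diameter 120 mm, hole 68 mm, 7 mm thick. Origin at the centre of the underside, 50 mm above the worktop; z up. It marks the burner to light.
- pan: fixed steel saucepan on the other front burner: 136 mm in diameter, 75 mm tall, two side handles reaching to 102 mm from its centre along its y axis. Origin at the centre of the underside, 50 mm above the worktop.
- spice: loose spice jar, 45 mm in diameter, 106 mm tall, standing behind the wooden block; to be left alone. Origin at the centre of its underside. Behind it a fixed upright panel 20 mm thick and 0.66 m tall reaches out from the wall to x = 0.715 m at y = 0.13 m: keep the wrist in front of it.
- mill: loose wooden pepper mill, 58 mm in diameter, 160 mm tall, standing at the front edge; to be left alone. Origin at the centre of its underside.
- lime: loose lime, 48 x 44 x 45 mm, lying in front of the wooden block; to be left alone. Origin at its underside.
- garlic: loose garlic bulb, 56 mm across, left of the slide control; to be left alone. Origin at its underside.

How it is judged:
By the outcome, as a careful person would: the job done as asked, in the order asked, and still so for the second after the job is handed in, while the arm keeps its last pose, push and grip.
It also fails if it takes over 51 s, if anything falls off the work surface, if the arm or the gripper's body presses on something with over 40 N, if the wrist force passes 120 N, or if a joint passes its speed limit or range.

## Working session

There is one attempt and no reset: what is moved stays moved. The work goes in short steps, Python scripts to look and compute and a tool call to move; the robot and the scene stay as the last step left them, time stands still between calls to the robot, and variables do not carry over. Pictures are saved under pics/ and viewed, at most 10 in all, crops included, and the job is handed in when it is done.

Besides the shell and the picture viewer there is one more tool, called after ">>>" by a JSON object that holds its "method" and its "body", one argument or row to a line. carry_out: Moves the arm, as the interface text tells. Its arguments: {"type":"object","properties":{"targets":{"type":"array"},"force":{"type":"number"}},"required":["targets"]}

```bash
mkdir -p pics; cat > h.py <<'E'
import numpy as np, cv2
from cell import state, snapshot, camera_params, job
def snap(n,f):
    im=snapshot(n); cv2.imwrite('pics/'+f,im[:,:,::-1]); return im
def ray(n,px):
    c=camera_params(n); K=np.array(c['K'],float); d=np.array(c['distortion'],float)
    p=cv2.undistortPoints(np.array([[px]],float),K,d)[0,0]
    return np.array(c['position'],float), np.array(c['rotation'],float)@np.array([p[0],p[1],1.])
def plane(n,px,z):
    o,v=ray(n,px); return o+v*(z-o[2])/v[2]
def tri(p1,p2,n1='side',n2='top'):
    o1,v1=ray(n1,p1); o2,v2=ray(n2,p2)
    s=np.linalg.lstsq(np.c_[v1,-v2],o2-o1,rcond=None)[0]
    a,b=o1+s[0]*v1,o2+s[1]*v2
    return (a+b)/2,np.linalg.norm(a-b)
def proj(n,P):
    c=camera_params(n); R=np.array(c['rotation'],float); t=-R.T@np.array(c['position'],float)
    return cv2.projectPoints(np.array(P,float).reshape(-1,1,3),cv2.Rodrigues(R.T)[0],t,np.array(c['K'],float),np.array(c['distortion'],float))[0][:,0]
E
python3 - <<'E'
from h import *
np.set_printoptions(precision=4,suppress=True)
for n in('side','top'):
    im=snap(n,n+'0.png'); c=camera_params(n); print(n,c['position'],np.array(c['rotation']).tolist(),np.array(c['K'])[0,0])
s=state(); print(s['time'],s['tool_pos'],s['tool_rot'],s['opening'])
E
```

```text
side [ 0.4406 -0.5255  0.9478] [[0.9951587975769953, -0.07673311570127227, 0.061408440461257326], [-0.09823852247053887, -0.7948132168564911, 0.5988498501402849], [0.0028566252666481938, -0.6019833712529039, -0.7985035130962633]] 377.9677293546955
top [0.158  0.1453 1.43  ] [[-0.10694973406067843, -0.9602089238878084, 0.25799336594293887], [-0.9942592890821572, 0.1024516282256275, -0.030856602984795613], [0.0031969451345996848, -0.25981240609357903, -0.9656538164278499]] 416.5148717135492
0.1 [0.2306 0.4991 0.2308] [[-0.9078  0.4194 -0.0005]
 [ 0.4194  0.9078 -0.0009]
 [ 0.0001 -0.0011 -1.    ]] 0.9963158833629864
```

View pics/side0.png

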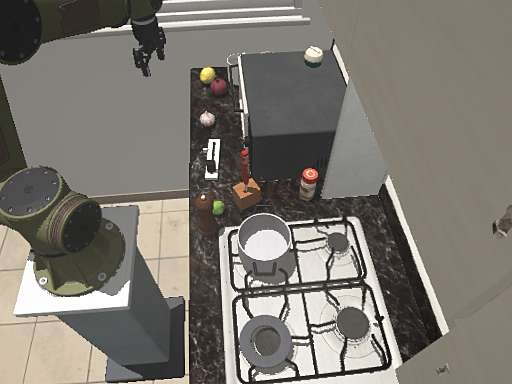

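View pics/top0.png

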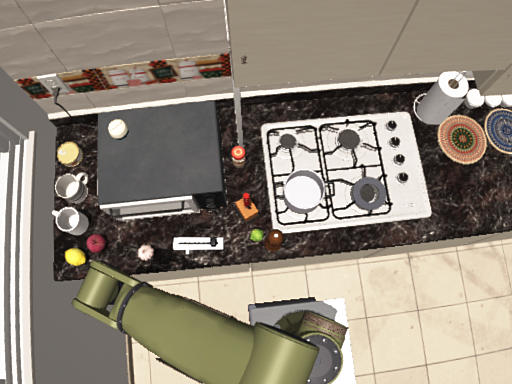

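The side view shows the slide control at (212,158), the block and lighter at (245,180), the pan at (264,240) and the trivet at (266,343). The top view has them at (198,243), (246,205), (304,192) and (368,194). I'll enlarge the slide and lighter areas.

```bash
python3 - <<'E'
from h import *
a=cv2.imread('pics/side0.png')[130:230,185:285]; b=cv2.imread('pics/top0.png')[180:260,165:265]
r=lambda i:cv2.resize(i,None,fx=4,fy=4,interpolation=cv2.INTER_CUBIC)
b=cv2.copyMakeBorder(b,0,20,0,0,cv2.BORDER_CONSTANT)
cv2.imwrite('pics/z0.png',np.hstack([r(a),r(b)]))
E
```

```text
(no output)
```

View pics/z0.png

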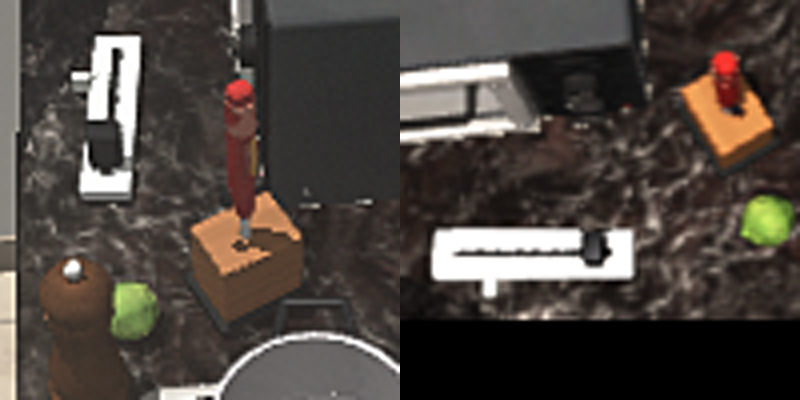

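```bash
python3 - <<'E'
from h import *
np.set_printoptions(precision=4,suppress=True)
S=lambda x,y:(x/4+185-.4,y/4+130-.4); T=lambda x,y:((x-400)/4+165-.4,y/4+180-.4)
print('block top side',[plane('side',S(*p),.07)[:2] for p in((190,235),(270,192),(300,232),(222,278))])
print('block top top',[plane('top',T(*p),.07)[:2] for p in((683,92),(728,160),(775,130))])
print('hole',plane('side',S(241,243),.07))
print('lighter end tri',tri(S(239,88),T(725,62)), plane('side',S(239,88),.226),plane('top',T(725,62),.226))
print('housing top',[plane('top',T(*p),.014)[:2] for p in((433,230),(633,229),(633,277),(433,280))])
print('housing side',[plane('side',S(*p),.014)[:2] for p in((95,37),(140,37),(131,192),(80,192))])
print('grip top',plane('top',T(594,245),.0545),plane('side',S(104,132),.0545), tri(S(104,132),T(594,245)))
print('pointer',plane('top',T(489,287),.018),plane('side',S(80,78),.018))
im=cv2.imread('pics/top0.png'); 
for n,c,z in(('side',(266,342),.057),('top',(368,194),.057)): print('triv',plane(n,c,z))
for n,c,z in(('side',(264,236),.125),('top',(304,191),.125)): print('pan',plane(n,c,z))
for n,c in(('side',(203,198)),('top',(276,237))): print('mill',plane(n,c,.16))
print('lime',plane('top',(257,235),.03)); print('spice',plane('top',(238,152),.106),plane('side',(310,174),.106))
# trivet ellipse fit
for n,c in(('side',(266,342)),('top',(368,194))):
    im=cv2.cvtColor(cv2.imread(f'pics/{n}0.png'),cv2.COLOR_BGR2HSV); x,y=c; print(im[y-30:y+31:4,x-30:x+31:4].shape)
    cv2.imwrite(f'pics/t{n}.png',0)if 0 else None
E
```

```text
block top side [array([0.4436, 0.1394]), array([0.5053, 0.1736]), array([0.5235, 0.1344]), array([0.4638, 0.0989])]
block top top [array([0.5006, 0.1712]), array([0.4386, 0.1395]), array([0.4599, 0.0978])]
hole [0.4799 0.1286 0.07  ]
lighter end tri (array([0.4812, 0.1349, 0.2278]), np.float64(0.001364747938258622)) [0.482  0.1369 0.226 ] [0.481  0.1348 0.226 ]
housing top [array([0.4154, 0.3986]), array([0.3986, 0.2266]), array([0.3574, 0.2303]), array([0.3722, 0.4013])]
housing side [array([0.3758, 0.4026]), array([0.4143, 0.3988]), array([0.4   , 0.2288]), array([0.3598, 0.2327])]
grip top [0.3817 0.2578 0.0545] [0.3831 0.2581 0.0545] (array([0.3824, 0.258 , 0.0543]), np.float64(0.0014206216556437404))
pointer [0.3608 0.3531 0.018 ] [0.3624 0.3519 0.018 ]
triv [ 0.4924 -0.296   0.057 ]
triv [ 0.4855 -0.2863  0.057 ]
pan [ 0.5131 -0.0585  0.125 ]
pan [ 0.5018 -0.0559  0.125 ]
mill [0.367  0.0474 0.16  ]
mill [0.356  0.0555 0.16  ]
lime [0.39   0.1097 0.03  ]
spice [0.6665 0.145  0.106 ] [0.6697 0.1422 0.106 ]
(16, 16, 3)
(16, 16, 3)
```

>>> {"method": "carry_out", "body": {
  "targets": [
    [-1, 0, 0, 0, 0, 0, -0.0865],
    [-1, 0, 0, 0, 0, 0, -0.0865],
    [-1, 0, 0, 0, 0, 0, -0.0865],
    [-1, 0, 0, 0, 0, 0, -0.0865],
    [-1, -17.2, -22.7, 11, 0, 0, 0],
    [-1, -17.2, -22.7, 11, 0, 0, 0],
    [-1, -17.2, -22.7, 11, 0, 0, 0],
    [-1, -17.2, -22.7, 11, 0, 0, 0],
    [-1, -17.2, -22.7, 11, 0, 0, 0],
    [-1, -17.2, -22.7, 11, 0, 0, 0],
    [-1, -17.2, -22.7, 11, 0, 0, 0],
    [-1, -17.2, -22.7, 11, 0, 0, 0],
    [-1, -17.2, -22.7, 11, 0, 0, 0],
    [-1, -17.2, -22.7, 11, 0, 0, 0],
    [-1, 0, 0, 0, 0, 0, 0]
  ]
}}

```text
time: 1.35
tool_pos: [0.3832, 0.2548, 0.1193]
tool_rot: [[-0.996, 0.09, -0.003], [0.09, 0.996, -0.002], [0.002, -0.002, -1.0]]
ft_force: [0.3, -0.6, 0.3]
opening: 1.003
finger_force: 0.0
```

Descend 92 mm, then close gently.

>>> {"method": "carry_out", "body": {
  "targets": [
    [-1, 0, 3, 23, 0, 0, 0],
    [-1, 0, 0, 23, 0, 0, 0],
    [-1, 0, 0, 23, 0, 0, 0],
    [-1, 0, 0, 22, 0, 0, 0],
    [-1, 0, 0, 0, 0, 0, 0],
    [1, 0, 0, 0, 0, 0, 0],
    [1, 0, 0, 0, 0, 0, 0],
    [1, 0, 0, 0, 0, 0, 0],
    [1, 0, 0, 0, 0, 0, 0],
    [1, 0, 0, 0, 0, 0, 0],
    [1, 0, 0, 0, 0, 0, 0],
    [1, 0, 0, 0, 0, 0, 0],
    [1, 0, 0, 0, 0, 0, 0],
    [1, 0, 0, 0, 0, 0, 0],
    [1, 0, 0, 0, 0, 0, 0]
  ],
  "force": 20
}}

```text
time: 2.6
tool_pos: [0.383, 0.2614, 0.0311]
tool_rot: [[-0.996, 0.087, 0.001], [0.087, 0.996, 0.001], [-0.001, 0.001, -1.0]]
ft_force: [-2.4, -1.0, 7.4]
opening: 0.23
finger_force: 25.4
```

>>> {"method": "carry_out", "body": {
  "targets": [
    [1, 0, 0, -2, 0, 0, 0],
    [1, 0, 9, 0, 0, 0, 0],
    [1, 0, 9, 0, 0, 0, 0],
    [1, 0, 9, 0, 0, 0, 0],
    [1, 0, 9, 0, 0, 0, 0],
    [1, 0, 9, 0, 0, 0, 0],
    [1, 0, 9, 0, 0, 0, 0],
    [1, 0, 9, 0, 0, 0, 0],
    [1, 0, 9, 0, 0, 0, 0],
    [1, 0, 9, 0, 0, 0, 0],
    [1, 0, 9, 0, 0, 0, 0],
    [1, 0, 0, 0, 0, 0, 0],
    [1, 0, 0, 0, 0, 0, 0],
    [1, 0, 0, 0, 0, 0, 0]
  ]
}}

```text
time: 3.77
tool_pos: [0.391, 0.3507, 0.0318]
tool_rot: [[-0.996, 0.087, 0.001], [0.087, 0.996, -0.0], [-0.001, -0.0, -1.0]]
ft_force: [9.0, 1.3, -13.3]
opening: 0.227
finger_force: 22.7
```

```bash
python3 - <<'E'
from h import *
a=snap('side','s1.png')[110:190,175:255,::-1]; b=snap('top','t1.png')[215:270,160:240,::-1]
b=cv2.copyMakeBorder(b,0,25,0,0,cv2.BORDER_CONSTANT)
cv2.imwrite('pics/z1.png',cv2.resize(np.hstack([a,b]),None,fx=5,fy=5,interpolation=cv2.INTER_CUBIC))
E
```

```text
(no output)
```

View pics/z1.png

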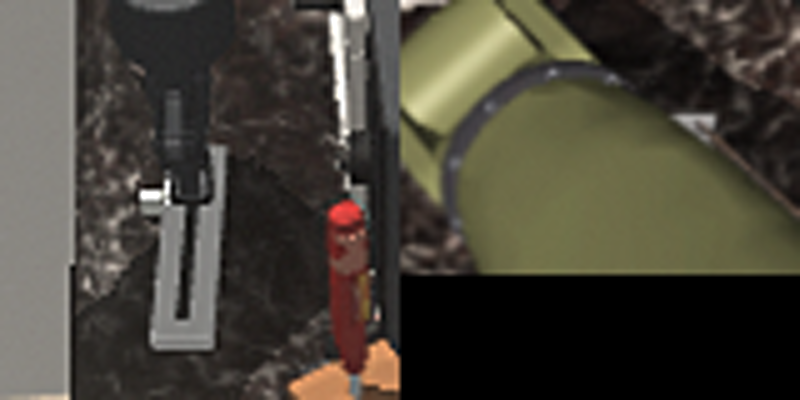

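The side view shows the grip's pads just level with the white pointer (crop (155,197), grip around (190,190)). I'll release, rise and recheck with the view clear.

>>> {"method": "carry_out", "body": {
  "targets": [
    [0, 0, 0, 0, 0, 0, 0],
    [0, 0, 0, 0, 0, 0, 0],
    [0, 0, 0, 0, 0, 0, 0],
    [0, 0, 0, 0, 0, 0, 0],
    [0, 0, 0, -10, 0, 0, 0],
    [0, 0, 0, -20, 0, 0, 0],
    [0, 0, 0, -30, 0, 0, 0],
    [0, 0, 0, -40, 0, 0, 0],
    [0, 0, 0, -40, 0, 0, 0],
    [0, 0, 0, -40, 0, 0, 0],
    [0, 0, 0, -40, 0, 0, 0],
    [0, 0, 0, -40, 0, 0, 0],
    [0, 0, 0, -40, 0, 0, 0],
    [0, 0, 0, -40, 0, 0, 0],
    [0, 0, 0, 0, 0, 0, 0]
  ]
}}

```text
time: 5.12
tool_pos: [0.3907, 0.3512, 0.3813]
tool_rot: [[-0.996, 0.086, 0.01], [0.087, 0.996, 0.007], [-0.009, 0.008, -1.0]]
ft_force: [-1.1, -1.0, 0.2]
opening: 0.5
finger_force: 0.0
```

```bash
python3 - <<'E'
from h import *
A=snap('side','s2.png')[:,:,::-1]; B=snap('top','t2.png')[:,:,::-1]
r=lambda i,s:cv2.resize(i,s,interpolation=cv2.INTER_CUBIC)
a=A[130:190,190:240]; b=A[145:195,230:265]; c=A[295:375,225:305]; d=B[160:220,225:285]
cv2.imwrite('pics/z2.png',np.hstack([r(a,(400,480)),r(b,(336,480))]))
cv2.imwrite('pics/z3.png',np.hstack([r(c,(400,400)),r(d,(400,400))]))
print(state()['tool_pos'])
E
```

```text
[0.39024538 0.35080209 0.374326  ]
```

View pics/z2.png

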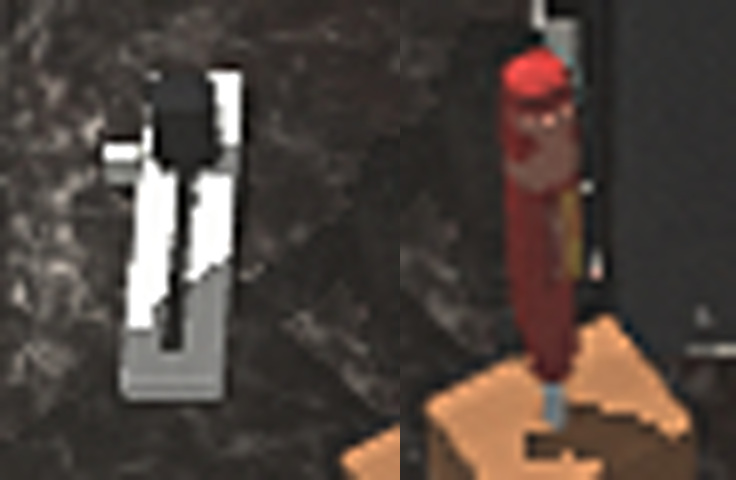

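View pics/z3.png

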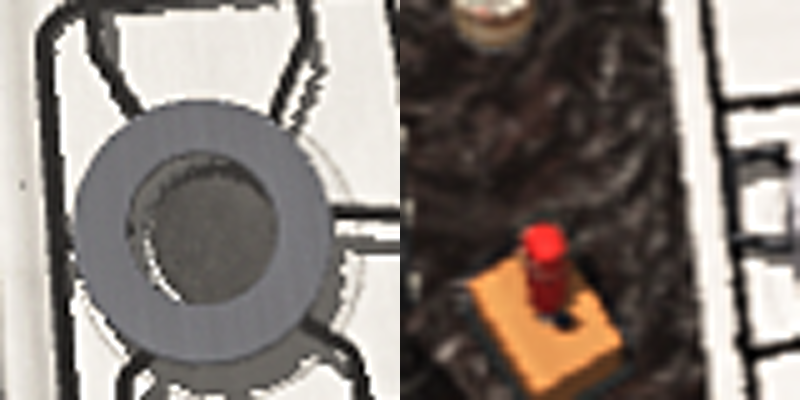

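The grip now sits level with the pointer: crop left, grip top at (182,84), pointer at (122,150). The lighter stands at crop right (540,75)–(555,400), and the trivet centre is at z3 (204,230). Now the numbers.

```bash
python3 - <<'E'
from h import *
np.set_printoptions(precision=4,suppress=True,linewidth=200)
u=np.array([.087,.996])
S=lambda x,y:(x/8+190-.45,y/8+130-.45)
g=plane('side',S(182,84),.0545); p=plane('side',S(122,150),.018); print('grip',g,'ptr',p,'along',(g-p)[:2]@u)
c0=np.array([.3865,.3145]);f=plane('side',S(185,166),.0145);print('grip front-bottom edge',f,((f-p)[:2])@u,'should be -10')
print('trivet side',plane('side',(204/5+225-.4,230/5+295-.4),.057), 'width', np.linalg.norm(plane('side',(75/5+225,230/5+295),.057)-plane('side',(334/5+225,230/5+295),.057)))
B=cv2.imread('pics/t2.png'); hsv=cv2.cvtColor(B,cv2.COLOR_BGR2HSV)
A=cv2.imread('pics/s2.png')
for y in range(150,187,3): print(y,' '.join('%02x%02x%02x'%tuple(A[y,x,::-1]) for x in range(239,253)))
print()
for y in range(192,210,2): print(y,' '.join('%02x%02x%02x'%tuple(B[y,x,::-1]) for x in range(241,253)))
E
```

```text
grip [0.3914 0.3556 0.0545] ptr [0.3631 0.3555 0.018 ] along 0.0024783685811319025
grip front-bottom edge [0.389  0.3471 0.0145] -0.006148767383166973 should be -10
trivet side [ 0.4914 -0.2928  0.057 ] width 0.11823787813449393
150 272624 1c1f1f 1b2320 312321 83332f ad3934 9b3f3b 747f7b 777b76 41413f 201e1d 262425 22201f 2b2a2a
153 262926 4b2927 d4433f d54841 d44541 c6443f b8403b bd403d 683c36 585e5a 1f1f1e 272625 23201f 2b2829
156 2b2927 4a2b28 6f3733 612c2a 592b28 552826 5e2f2c 6d433a 9f6b5b 312320 262826 282525 232120 2a2c2a
159 2c2827 4c2c29 692927 5e2624 552826 6a463d 704f46 6f4f44 66423b 412825 242425 2a2827 23201e 2e2d2b
162 2d2927 3f2d2c 6f4f46 705248 6e4e44 6e4f46 6e4f44 6d4d44 6b4d42 45332d 1d1f1e 272525 22201e 2b2c2a
165 2b2a26 332a27 6c2b28 642c29 5b2826 592725 462120 533225 765b35 573f2b 221f1f 222020 242221 322f2e
168 2f2c2a 2f2927 5b2c28 652a27 5c2c29 5a2b28 53332e 6a5146 6a4a32 69452f 202223 272627 242120 30302d
171 262523 292422 592c29 632b27 572a28 5a2b29 4d2b2a 543431 705336 68562f 232223 5e5b57 1d1b19 302d2c
174 292725 262522 432725 612927 5d2d2a 5b2e2a 4b2825 57
[... 547 characters left out ...]
 292422 322c27 77473e d45348 fe3a32 ff372f f6372f b63a32 5c342e 211d1c 292421 3b332e
196 1b1718 2f1e1d 7e2a25 db2723 fb3531 fb3c36 fd3934 f8312b a12c25 4f342d 3f3a33 443d37
198 5e3924 965e3a 995d3c 85221d d92825 f6302c e92f2b ab2722 612620 32241e 221f1c 191513
200 ee9a55 e59151 b5653c 75322a 75322b 72241f 6d1916 661c19 5b241d 4e2a1d 352619 13100e
202 e79754 ea9b57 d38147 742418 6e1819 681c19 591817 661715 601d16 5d311e 673f25 54331d
204 ea9f59 e99b57 dc894d 9b462b 6c1714 6f1413 6d1515 641413 591e16 603620 ac6a3a ffa65b
206 f0a65d ed9f59 ed9c57 d88349 8c3d26 631715 581012 471a16 483022 9f6238 f9a159 f7a95e
208 f0a55d eb9e59 eb9d59 ec9b57 db8e52 b57e56 9b7051 3b2a26 0f1017 281a14 6a3e22 bb723e
```

>>> {"method": "carry_out", "body": {
  "targets": [
    [0, 0, 0, 0, 0, 0, 0.109],
    [0, 0, 0, 0, 0, 0, 0.109],
    [0, 0, 0, 0, 0, 0, 0.109],
    [0, 0, 0, 0, 0, 0, 0.109],
    [0, 0, 0, 0, 0, 0, 0.109],
    [0, 0, 0, 0, 0, 0, 0.109],
    [0, 0, 0, 0, 0, 0, 0.109],
    [0, 0, 0, 0, 0, 0, 0.109],
    [0, -28.8, -6.3, 0, 0, 0, 0],
    [0, -28.8, -6.3, 0, 0, 0, 0],
    [0, -28.8, -6.3, 0, 0, 0, 0],
    [0, -28.8, -6.3, 0, 0, 0, 0],
    [0, -28.8, -6.3, 0, 0, 0, 0],
    [0, -28.8, -6.3, 0, 0, 0, 0],
    [0, -28.8, -6.3, 0, 0, 0, 0],
    [0, -28.8, -6.3, 0, 0, 0, 0],
    [0, 0, 0, 0, 0, 0, 0],
    [0, 0, 0, 0, 0, 0, 0]
  ]
}}

```text
time: 6.72
tool_pos: [0.4814, 0.1323, 0.3713]
tool_rot: [[-0.573, 0.82, -0.002], [0.82, 0.573, -0.0], [0.001, -0.002, -1.0]]
ft_force: [-1.0, 1.1, -0.7]
opening: 0.499
finger_force: 0.0
```

```bash
python3 - <<'E'
from h import *
np.set_printoptions(precision=4,suppress=True,linewidth=200)
s=state(); print(s['tool_pos'],s['tool_rot'])
A=snap('side','s3.png')
for y in range(136,160): print(y,' '.join('%3d'%A[y,x].mean() for x in range(200,224)))
u=np.array([.087,.996]); ptr=np.array([.3616,.353])
for a in(-.01,0,.01):
    c=np.array([.391,.3507])
    print(a,proj('side',[[*(c+u*a),.0545],[*(c+u*a),.0145]]).tolist())
print(proj('side',[[.3616,.348,.018],[.3616,.358,.018]]))
E
```

```text
[0.4814 0.1323 0.3713] [[-0.5726  0.8199 -0.0021]
 [ 0.8199  0.5726 -0.0003]
 [ 0.0009 -0.0019 -1.    ]]
136  63  61  63  67  69  98  60  54  75  73  72  79  82  76  78  76  59  60  57  54  52  59  60  53
137  54  57  67  74  68 100  88  74  70  58  54  60  66  67  74  74  60  50  51  56  54  50  53  50
138  51  58  73  59  64  63  68  77  62  48  52  55  54  52  57  65  59  54  34  34  46  51  52  56
139  50  49  57  60  67  68  60  61 104 144  52  54  55  54  53  61 216 255 255 255  77  51  55  54
140  54  57  57  64  73  64  67  56  49  61  57  60  59  58  56  44  74 255 255 255  71  47  55  52
141  65  81  56  54  58  67  72  58  49  59  60  60  58  58  58  50  48 250 255 255  41  38  50  53
142  59  68  70  58  79  60  63  69  53  62  62  64  62  60  62  55  56 254 255 255  42  40  49  51
143  62  62  81  64  66  56  52  77 118  54  59  58  60  56  58  52  34 175 255 255  32  33  51  54
144  82  81 116  73  63  61  56  64 107  41  44  46  48  47  47  39  41 181 255 255  41  43  51  58
145 107 158 161  72  59  59  56  57 103  33  46  50  49  47  48  43  45 184 255 255  20  51  57
[... 1008 characters left out ...]
  83  82  76  67  76  81  94 255 255 253 255 241  28  70 255 255 254 255 255  37  38  56  51  54
157  56  59  64  57  59  57  74 255 255 253 255 246  28  64 252 255 253 255 255  44  41  60  59  54
158  63  67  60  56  60  51  71 255 255 254 255 247  29  85 255 255 253 255 255  22  41  63  63  58
159  66  65  65  62  63  57  77 255 255 254 255 169  33  85 255 255 253 255 255  27  50  65  74  68
-0.01 [[212.06212181710953, 143.33814087935554], [213.08579665903315, 151.67400714869905]]
0 [[212.23751654068226, 141.12280110471642], [213.2512149065, 149.4728473484953]]
0.01 [[212.41136435571445, 138.9295359825711], [213.41522304227632, 147.2929750102041]]
[[204.3886 149.981 ]
 [204.3363 147.7986]]
```

Grip and pointer agree to within about 2 mm. Next I descend on the lighter and grip it at 30 N.

>>> {"method": "carry_out", "body": {
  "targets": [
    [0, 0, 0, 30, 0, 0, 0],
    [0, 0, 0, 35, 0, 0, 0],
    [0, 0, 0, 35, 0, 0, 0],
    [0, 0, 0, 35, 0, 0, 0],
    [0, 0, 0, 35, 0, 0, 0],
    [0, 0, 0, 25, 0, 0, 0],
    [0, 0, 0, 11, 0, 0, 0],
    [0, 0, 0, 0, 0, 0, 0],
    [0, 0, 0, 0, 0, 0, 0]
  ],
  "force": 30
}}

```text
time: 7.52
tool_pos: [0.4816, 0.134, 0.1672]
tool_rot: [[-0.575, 0.818, 0.0], [0.818, 0.575, 0.0], [-0.0, 0.0, -1.0]]
ft_force: [-0.1, -0.0, 0.8]
opening: 0.502
finger_force: 0.0
```

```bash
python3 - <<'E'
from h import *
A=snap('side','s4.png')[130:210,210:290,::-1]; B=snap('top','t4.png')[160:240,205:285,::-1]
cv2.imwrite('pics/z4.png',cv2.resize(np.hstack([A,B]),None,fx=5,fy=5,interpolation=cv2.INTER_CUBIC))
E
```

```text
(no output)
```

View pics/z4.png

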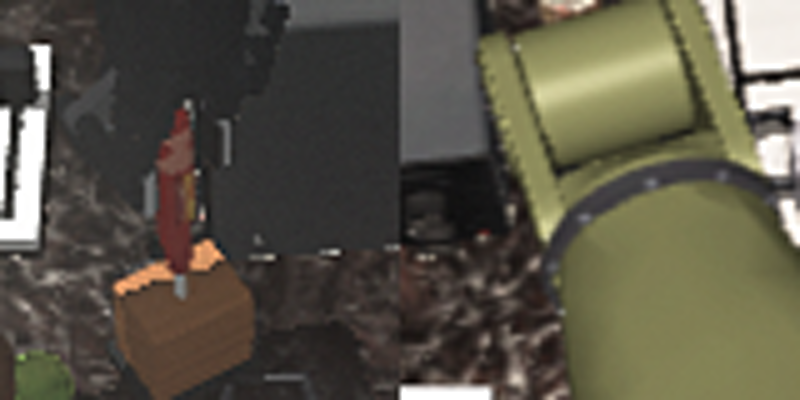

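The lighter stands between the two fingers: handle at crop (177,180), fingers at (150,195) and (222,140). Now I close.

>>> {"method": "carry_out", "body": {
  "targets": [
    [1, 0, 0, 0, 0, 0, 0],
    [1, 0, 0, 0, 0, 0, 0],
    [1, 0, 0, 0, 0, 0, 0],
    [1, 0, 0, 0, 0, 0, 0],
    [1, 0, 0, 0, 0, 0, 0],
    [1, 0, 0, 0, 0, 0, 0],
    [1, 0, 0, 0, 0, 0, 0],
    [1, 0, 0, 0, 0, 0, 0],
    [1, 0, 0, 0, 0, 0, 0],
    [1, 0, 0, 0, 0, 0, 0]
  ],
  "force": 30
}}

```text
time: 8.45
tool_pos: [0.482, 0.1333, 0.1674]
tool_rot: [[-0.574, 0.819, 0.002], [0.819, 0.574, 0.0], [-0.001, 0.002, -1.0]]
ft_force: [-0.1, -1.4, 6.1]
opening: 0.231
finger_force: 29.7
```

>>> {"method": "carry_out", "body": {
  "targets": [
    [1, 0, 0, -6, 0, 0, 0],
    [1, 0, 0, -10, 0, 0, 0],
    [1, 0, 0, -12, 0, 0, 0],
    [1, 0, 0, -14, 0, 0, 0],
    [1, 0, 0, -16, 0, 0, 0],
    [1, 0, 0, -16, 0, 0, 0],
    [1, 0, 0, -18, 0, 0, 0],
    [1, 0, 0, -20, 0, 0, 0],
    [1, 0, 0, -20, 0, 0, 0],
    [1, 0, 0, -20, 0, 0, 0],
    [1, 0, 0, -20, 0, 0, 0],
    [1, 0, 0, -18, 0, 0, 0],
    [1, 0, 0, 0, 0, 0, 0],
    [1, 0, 0, 0, 0, 0, 0]
  ]
}}

```text
time: 9.62
tool_pos: [0.4815, 0.1333, 0.3573]
tool_rot: [[-0.575, 0.818, 0.002], [0.818, 0.575, 0.0], [-0.001, 0.002, -1.0]]
ft_force: [0.7, 0.3, -1.6]
opening: 0.231
finger_force: 29.6
```

```bash
python3 - <<'E'
from h import *
np.set_printoptions(precision=4,suppress=True)
A=snap('side','s5.png'); s=state(); T=s['tool_pos']; R=np.array(s['tool_rot']); print(T,R)
print('pred tip px',proj('side',[T+.156*R[:,2], T+.074*R[:,2]]))
c=A[100:220,200:300,::-1]; cv2.imwrite('pics/z5.png',cv2.resize(c,None,fx=5,fy=5,interpolation=cv2.INTER_CUBIC))
E
```

```text
[0.4813 0.1333 0.3562] [[-0.5745  0.8185 -0.0001]
 [ 0.8185  0.5745 -0.    ]
 [ 0.     -0.0001 -1.    ]]
pred tip px [[244.3724 159.294 ]
 [243.7738 137.1921]]
```

View pics/z5.png

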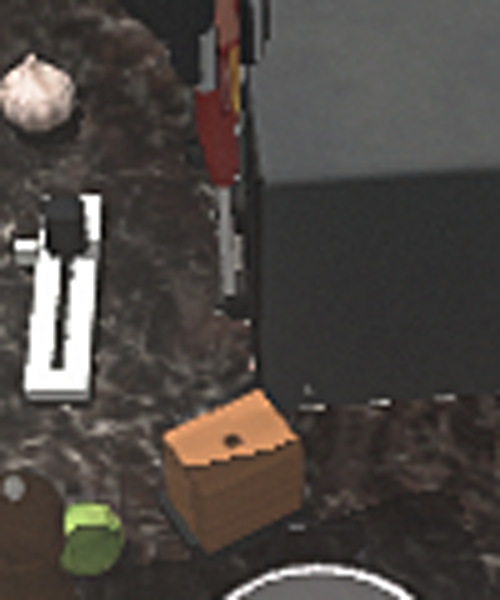

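The nozzle is clear of the block (tip at about (246,158)) and in line with the tool. Next: carry it across, then tilt by 45° outward.

>>> {"method": "carry_out", "body": {
  "targets": [
    [1, -8, -9, 0, 0, 0, 0],
    [1, -14, -15, 0, 0, 0, 0],
    [1, -19, -21.5, 0, 0, 0, 0],
    [1, -19, -21.5, 0, 0, 0, 0],
    [1, -19, -21.5, 0, 0, 0, 0],
    [1, -19, -21.5, 0, 0, 0, 0],
    [1, -19, -21.5, 0, 0, 0, 0],
    [1, -19, -21.5, 0, 0, 0, 0],
    [1, -19, -21.5, 0, 0, 0, 0],
    [1, -19, -21.5, 0, 0, 0, 0],
    [1, -19, -21.5, 0, 0, 0, 0],
    [1, -19, -21.5, 0, 0, 0, 0],
    [1, -19, -21.5, 0, 0, 0, 0],
    [1, -13, -14, 0, 0, 0, 0],
    [1, -7, -7.5, 0, 0, 0, 0],
    [1, 0, 0, 0, 0, 0, 0],
    [1, 0, 0, 0, 0, 0, 0]
  ]
}}

```text
time: 11.08
tool_pos: [0.3946, -0.234, 0.3558]
tool_rot: [[-0.574, 0.819, -0.001], [0.819, 0.574, 0.001], [0.001, -0.0, -1.0]]
ft_force: [0.1, -0.0, -0.8]
opening: 0.229
finger_force: 29.5
```

>>> {"method": "carry_out", "body": {
  "targets": [
    [1, 0, 0, 0, -0.0404, -0.0895, 0],
    [1, 0, 0, 0, -0.0404, -0.0895, 0],
    [1, 0, 0, 0, -0.0404, -0.0895, 0],
    [1, 0, 0, 0, -0.0404, -0.0895, 0],
    [1, 0, 0, 0, -0.0404, -0.0895, 0],
    [1, 0, 0, 0, -0.0404, -0.0895, 0],
    [1, 0, 0, 0, -0.0404, -0.0895, 0],
    [1, 0, 0, 0, -0.0404, -0.0895, 0],
    [1, 0, 0, 0, 0, 0, 0],
    [1, 0, 0, 0, 0, 0, 0],
    [1, 0, 0, 0, 0, 0, 0]
  ]
}}

```text
time: 12.0
tool_pos: [0.3952, -0.2337, 0.3568]
tool_rot: [[-0.346, 0.715, 0.608], [0.683, 0.636, -0.359], [-0.643, 0.291, -0.708]]
ft_force: [1.1, -0.8, -0.8]
opening: 0.227
finger_force: 29.6
```

```bash
python3 - <<'E'
from h import *
np.set_printoptions(precision=4,suppress=True)
A=snap('side','s6.png'); B=snap('top','t6.png'); s=state(); T=np.array(s['tool_pos']); R=np.array(s['tool_rot']); print(T,R,s['q'])
tip=T+.156*R[:,2]; print('tip',tip,proj('side',tip),proj('top',tip),'tool-frame shift to goal',R.T@(np.array([.489,-.29,.092])-tip)*1000)
a=A[230:384,190:340,::-1]; b=B[130:284,300:450,::-1]
cv2.imwrite('pics/z6.png',cv2.resize(np.hstack([a,b]),(800,410),interpolation=cv2.INTER_CUBIC))
E
```

```text
[ 0.3954 -0.234   0.3567] [[-0.346   0.7147  0.6079]
 [ 0.6827  0.6362 -0.3594]
 [-0.6436  0.2907 -0.708 ]] [-37.977  -21.7142 117.4341   8.1356  39.8789 -77.1968]
tip [ 0.4902 -0.2901  0.2462] [[267.3299 311.7947]] [[385.2411 176.0528]] tool-frame shift to goal [ 99.7551 -45.6221 108.412 ]
```

View pics/z6.png

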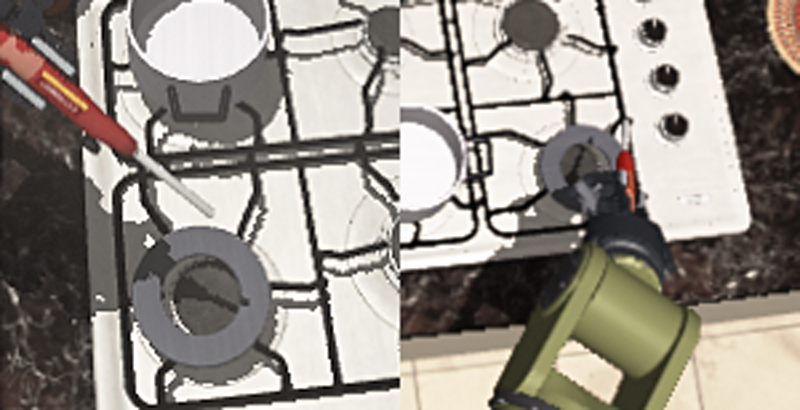

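Side view: tip at (269.2,310.0) over the ring, whose centre is at (265.7,341.4). Top view: tip at (385.7,174). I'll triangulate the tip.

```bash
python3 - <<'E'
from h import *
np.set_printoptions(precision=4,suppress=True)
t,e=tri((269.2,310.),(385.7,174.)); print(t,e)
B=cv2.imread('pics/top0.png')
hs=cv2.cvtColor(B,cv2.COLOR_BGR2HSV).astype(int)
A=cv2.imread('pics/s2.png')
for n,I,(x,y) in(('top',B,(368,194)),('side',A,(266,342))):
    b=cv2.bilateralFilter(I,5,30,5); ref=np.median(np.concatenate([b[y-1:y+2,x+(-16 if n=='top' else -20):x+(-13 if n=='top' else -17)].reshape(-1,3),b[y-1:y+2,x+(14 if n=='top' else 18):x+(16 if n=='top' else 21)].reshape(-1,3)]),0)
    m=(np.abs(b.astype(int)-ref).max(2)<22).astype(np.uint8); z=np.zeros_like(m); z[y-32:y+33,x-32:x+33]=1; m*=z
    m=cv2.morphologyEx(m,cv2.MORPH_OPEN,np.ones((3,3)))
    c=max(cv2.findContours(m,0,1)[0],key=cv2.contourArea); el=cv2.fitEllipse(cv2.convexHull(c)); print(n,ref,el,plane(n,el[0],.057))
R=np.array(state()['tool_rot'])
for g in([.489,-.29,.092],[.4915,-.291,.092]): print(R.T@(np.array(g)-t)*1000)
E
```

```text
[ 0.4938 -0.2898  0.2546] 0.0006432754188033882
top [112. 106. 108.] ((369.08514404296875, 192.9116668701172), (31.45246696472168, 34.26311111450195), 128.763427734375) [ 0.4889 -0.2908  0.057 ]
side [121. 118. 118.] ((264.9830627441406, 340.68121337890625), (51.6382942199707, 52.20195388793945), 157.13845825195312) [ 0.4904 -0.2929  0.057 ]
[106.1403 -50.818  112.2727]
[104.5927 -49.6674 114.1518]
```

>>> {"method": "carry_out", "body": {
  "targets": [
    [1, 6, -3, 6.6, 0, 0, 0],
    [1, 13, -6.4, 14, 0, 0, 0],
    [1, 13, -6.4, 14, 0, 0, 0],
    [1, 13, -6.4, 14, 0, 0, 0],
    [1, 13, -6.4, 14, 0, 0, 0],
    [1, 13, -6.4, 14, 0, 0, 0],
    [1, 13, -6.4, 14, 0, 0, 0],
    [1, 13, -6.4, 14, 0, 0, 0],
    [1, 6, -3, 6.6, 0, 0, 0],
    [1, 0, 0, 0, 0, 0, 0],
    [1, 0, 0, 0, 0, 0, 0],
    [1, 0, 0, 0, 0, 0, 0],
    [1, 0, 0, 0, 0, 0, 0]
  ]
}}

```text
time: 13.18
tool_pos: [0.3911, -0.2364, 0.1974]
tool_rot: [[-0.344, 0.714, 0.609], [0.682, 0.636, -0.361], [-0.645, 0.291, -0.706]]
ft_force: [0.2, 0.3, -0.6]
opening: 0.223
finger_force: 29.6
```

```bash
python3 - <<'E'
from h import *
np.set_printoptions(precision=4,suppress=True)
A=snap('side','s7.png'); B=snap('top','t7.png'); s=state(); T=np.array(s['tool_pos']); R=np.array(s['tool_rot']); print(T,R[:,2],s['ft_force'])
tip=T+.156*R[:,2]; print('tip',tip,proj('side',tip),proj('top',tip),proj('side',[.49,-.2915,.095]))
a=A[230:384,190:340,::-1]; b=B[130:284,300:450,::-1]
cv2.imwrite('pics/z7.png',cv2.resize(np.hstack([a,b]),(800,410),interpolation=cv2.INTER_CUBIC))
E
```

```text
[ 0.391  -0.2364  0.1972] [ 0.6092 -0.3609 -0.7062] [ 0.3318  0.6882 -0.512 ]
tip [ 0.486  -0.2927  0.0871] [[263.3526 337.1073]] [[372.0984 191.3516]] [[265.1806 335.3858]]
```

View pics/z7.png

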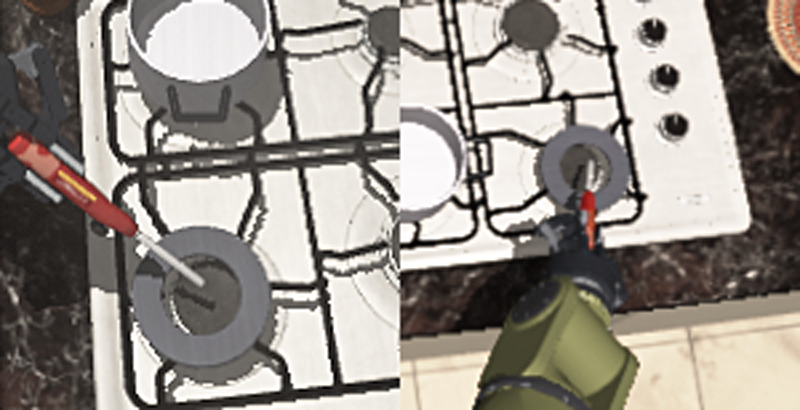

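The tip is over the ring's centre (side view (265,336), goal (265.2,335.4)), about 3.5 cm above it, at a 45° slant and clear of the pan. I'm handing in.

```bash
python3 -c "
from cell import job; print(job.finish_job())"
```

```text
the job is handed in; nothing more can be done
None
```

The job is handed in: the gas grip is level with the pointer to within about 2 mm by my measurement, and the lighter is held at 45° with its tip about 3.5 cm above the middle of the ring, touching neither ring nor pan.

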